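Start the ultrasonic cleaner on a tattoo studio's bench

TASK

With the closed fingertips, start the ultrasonic cleaner in this order: push its open lid fully shut, tip the black rocker by pressing its white-dotted end fully down, press the blue key fully in so that it stays in, then hold the green key fully down for about half a second and let go. Press nothing before its turn, never press the red key or lift the lid further, and leave all the loose things standing where they are.

Things in the scene. Friction and masses are not known exactly. Their poses are not given: they have to be found in the camera images.
- cleaner: Fixed cleaner, 250 (x) x 270 (y) mm. Origin: centre of its underside on the table; +x to its back, z up. White control deck in front: x -125 to -35 mm, top 85 mm high; steel tank behind: x to 125 mm, rim 125 mm high. Rocker and three round keys stand on the deck, facing up, at x -80, y -93, -31, 31 and 93 mm; which is where changes. All share the cleaner's yaw.
- lid_hinge (a point): Hinge axis of the lid at the middle of the tank's back rim (cleaner frame x 121, z 125 mm); the axis runs along the cleaner's y.
- lid (a joint): Lid angle, rad: 0 is shut, grows as its front edge rises (starts 0.5 to 0.85, stop at 1.2). The hinge's friction keeps it at any angle; a few newtons on it push it down. Pressing straight down 60 mm in front of the hinge shuts it.
- lid_mid (a point): Middle of the top face of the blue lid: a plate 154 mm long (from hinge to front edge, its -x), 266 mm wide, 8 mm thick, dark rubber strip at its front edge. z is the outward normal; this point is 77 mm from the hinge. Shut, the top face is 133 mm above the table.
- rocker (a joint): Rocker angle, rad: 0 is off (near, dotted wing up, far wing level), 0.4 is fully over (dotted wing level). Stays where it is left; about 2 to 3 N on the dotted wing tips it.
- rocker_dot (a point): White dot on the near wing of the black rocker, 24 mm from the pivot towards the cleaner's front. Each wing 32 (x) x 26 (y) mm; pivot along the cleaner's y, 97 mm above the table. Off: the dot is 110 mm above the table, its wing slopes up to the front (0.4 rad). Fully over: wing level, top 101 mm above the table. Grey base 74 x 36 mm, top at 92 mm.
- blue_key (a joint): Blue key's travel, m: 0 out, 0.006 fully in. It has no spring: 3 N of friction hold it where it is left.
- blue_key_top (a point): Centre of the top of the round blue key, 30 mm across, 107 mm above the table when out, 101 mm when in; grey collar 46 mm across, top 97 mm above the table.
- green_key (a joint): Green key's travel, m: 0 out, 0.006 fully down, at 5 N; springs back.
- green_key_top (a point): Centre of the top of the round green key; same sizes and heights as the blue key.
- red_key (a joint): Red key's travel, m: 0 out, 0.006 fully down. Springs back. Not to be pressed.
- red_key_top (a point): Centre of the top of the round red key; same sizes and heights as the blue key.
- ink_green: Green ink bottle, 40 mm across, 120 mm tall, to the left of the cleaner. Loose, free-standing; to be left alone. Origin at the centre of its underside.
- ink_purple: Purple ink bottle, 40 mm across, 120 mm tall, to the right of the cleaner. Loose, free-standing; to be left alone. Origin at the centre of its underside.
- amber_bottle: Amber bottle, 60 mm across, 140 mm tall, to the right of the cleaner. Loose, free-standing; to be left alone. Origin at the centre of its underside.
- jar: Small jar with a white cap, 44 mm across, 45 mm tall, in front of the cleaner. Loose, free-standing; to be left alone. Origin at the centre of its underside.
- bowl: Steel bowl, 110 mm across, 45 mm tall, on the left of the table. Loose, free-standing; to be left alone. Origin at the centre of its underside.
- grip: Upright steel machine grip, 26 mm across, 75 mm tall, to the left of the cleaner. Loose, free-standing; to be left alone. Origin at the centre of its underside.

How it is judged:
By the outcome, as a careful person would: the job done as asked, in the order asked, and still so for the second after the job is handed in, with the robot touching nothing.
It also fails if it takes over 54 s, if anything falls off the work surface, if the arm or the gripper's body presses on something with over 40 N, if the wrist force passes 120 N, or if a joint passes its speed limit or range.

ROBOT

A 6-joint arm with a two-finger parallel gripper is mounted at the origin on the work surface. World frame = base frame: x ahead of the robot, y to its left, z up, the work surface at z = 0. Lengths are in mm, angles in rad, forces in N, time in s.
With the tool pointing down it reaches from about 350 to 775 mm from the base axis. Payload 7.3 kg.
Tool frame: the origin (TCP) lies midway between the tips of the shut fingers; the grasp point (between the pads) lies 19 mm behind it; x points along the fingers, y is the direction in which the jaws open and shut, and the axes are right-handed (so a half turn about x gives the same grasp; the last joint's range is limited). The gripper opens to 92 mm and grips with 3 to 60 N. Pads are 19 mm wide; open, the fingers measure 130 mm over their backs; the gripper's body (75 mm by 190 mm) begins 47 mm behind the grasp point.
Start: joints at [0.99, 0.342, 1.524, -0, 1.275, -0.146], TCP at [221.134, 476.177, 226.741] pointing down, gripper open.
Joint ranges: [-2.53, 2.53], [-0.77, 2.02], [0.04, 2.7], [-1, 4.14], [0.28, 2.66], [-3.11, 3.11]. Speed limits (rad/s): [2.57, 2.57, 3.14, 3.14, 3.14, 3.14].

INTERFACE

Orientations are given as [roll, pitch, yaw] about the fixed x, y, z axes, in that order (R = Rz(yaw) Ry(pitch) Rx(roll)).
In Python, from plant import bot gives the robot as it stands. The module is installed in compiled form; this text tells all that it offers.
- The arm moves only by the shell command python3 -m handwheel 'ROWS' [OPENING]. ROWS is JSON, a list that holds one entry, the list of rows, each a list of 4 numbers: the shift along the tool's x, y, z in cm, then the turn about the tool's x in rad. A call has 1 to 8 rows; each row shifts and turns the commanded pose from where the row before left it, along the tool's axes as they then stand; what a row does not reach is not made up. A row lasts 1/12 s, in which the tool goes at most 41.7 mm and 7.16 degrees, less where a joint would pass 70% of its speed; a pose out of reach is approached as far as the arm can. A call is refused whole if a number of a shift passes 4.17 or a number of a turn 0.125, either way. A call with a gripper value outside its range is refused whole. OPENING is the opening, from 0 (shut) to 1 (fully open), set as the call begins (- or left out, the last holds). The fingers move at their own pace and stop on an object; the grip force is fixed at half the most. Time passes only in rows, so rows that do not move let the fingers close. It gives the time, the measured TCP pose, the force and the opening at its end, in the units of the state.
- bot.get_obs(): the state, without advancing time (a new reading comes with each control period).
- bot.capture(name): name is "scene" or "top" or "wrist"; returns (picture, depth): 384x512x3 uint8, red, green, blue; 384x512 float32, mm along the optical axis (not along the pixel's ray), 0 where there is no reading.
- bot.camera_model(name): a dict with "fx", "fy", "cx", "cy" (pixels), "position" and "rotation" of the camera in the world. Camera axes: x right, y down, z forward; pixel columns grow to the right and rows downward; lengths in mm; the calibration is good to about 2 mm. A picture is of the moment at which its call begins: read the wrist's pose just before it. camera_model takes no time and is no camera call; for the wrist camera it gives the pose at the moment of the call.
- bot.close_job(): hands the job in, once; it reports no verdict.
Trained networks look in the newest picture that a camera, given by its name, has taken for a name from the list of things; names that differ only in an ending like _2 or _b are one class to them, and where a whole thing is asked for, a point or a joint stands for the part that bears it (a point fixed in the world has none). Each returns a list of dicts, best first, with "conf" (0 to 1); they miss things now and then, are a little off and sometimes report something else, mostly with a low value. They report only what shows in the picture. A call takes as long as a camera call.
- bot.find_in(camera, label): "bbox" ([left, top, width, height] in pixels, round what is visible of it).
- bot.spot_point(camera, label): "point" ([column, row] in pixels: a listed point, or the origin of a listed thing).
The state is a dict: "time": time; "joint_positions": joint angles; "dq": joint speeds; "tau": joint torques, N m; "tool_pos": TCP position; "tcp_rot": TCP orientation; "contact_force": force on the tool from outside, world axes, zero at the start; "moment": the same for the moment, N m; "grip_width": finger opening in mm.
Only numpy, scipy, OpenCV 4.12 (cv2) and the standard library are available. Lean on these libraries where they do the work, as an engineer would, in place of code of your own. Each camera call takes 0.05 s, during which the arm holds its last target.

## Working session

There is one attempt and no reset: what is moved stays moved. The work goes in short steps, Python scripts to look and compute and a shell command to move; the robot and the scene stay as the last step left them, time stands still between calls to the robot, and variables do not carry over. Pictures are saved under pics/ and viewed, and the job is handed in when it is done.

```bash
mkdir -p pics; cat > h.py <<'E'
import numpy as np, cv2
from plant import bot
def snap(c,n):
    im,d=bot.capture(c); cv2.imwrite(f'pics/{n}.png',im[:,:,::-1]); return im,d
def world(c,d,u,v,z=None):
    m=bot.camera_model(c); R=np.array(m['rotation']);p=np.array(m['position'])
    r=R@np.array([(u-m['cx'])/m['fx'],(v-m['cy'])/m['fy'],1])
    if z is not None: return p+r*(z-p[2])/r[2]
    k=d[max(0,int(v)-1):int(v)+2,max(0,int(u)-1):int(u)+2]; k=k[k>0]
    return p+r*np.median(k) if len(k) else None
E
python3 - <<'E'
from h import *
np.set_printoptions(precision=1,suppress=True)
o=bot.get_obs(); print({k:np.round(v,3) for k,v in o.items()})
for c in ['top','scene']:
    im,d=snap(c,c+'0')
    for l in ['rocker_dot','blue_key_top','green_key_top','red_key_top','lid_mid','lid_hinge','cleaner','ink_green','ink_purple','amber_bottle','jar','bowl','grip']:
        for r in bot.spot_point(c,l)[:2]:
            print(c,l,round(r['conf'],2),np.round(r['point']),world(c,d,*r['point']))
E
```

```text
{'time': np.float64(0.0), 'joint_positions': array([ 1. ,  0.3,  1.5, -0. ,  1.3, -0.1]), 'dq': array([ 0.,  0.,  0., -0.,  0., -0.]), 'tau': array([  0. , -43.1, -24.4,   0.1,   0.1,  -0. ]), 'tool_pos': array([220.9, 475.8, 226. ]), 'tcp_rot': array([-1.7,  1.6, -2.1]), 'contact_force': array([-0.1,  0.2, -0.4]), 'moment': array([-0.,  0.,  0.]), 'grip_width': np.float64(91.938)}
top rocker_dot 0.86 [383. 225.] [-1656.1 -2052.6 -1234.1]
top rocker_dot 0.69 [404. 201.] [-2015.4 -2412.  -1593.4]
top blue_key_top 0.45 [302. 224.] [-1089.7 -1486.3  -667.7]
top green_key_top 0.68 [331. 219.] [-1299.4 -1696.   -877.5]
top red_key_top 0.69 [259. 217.] [ -773.3 -1169.8  -351.3]
top red_key_top 0.45 [351. 221.] [-1438.4 -1834.9 -1016.4]
top lid_mid 0.64 [342. 154.] [-1246.4 -1642.9  -824.4]
top lid_hinge 0.88 [333. 133.] [-1289.  -1685.6  -867. ]
top cleaner 0.74 [328. 188.] [-1499.1 -1895.6 -1077.1]
top ink_green 0.49 [262. 217.] [ -787.7 -1184.3  -365.7]
top ink_purple 0.77 [403. 204.] [-2024.7 -2421.2 -1602.7]
top amber_bottle 0.67 [405. 166.] [-1575.2 -1971.7 -1153.2]
top jar 0.78 [321. 258.] [-1341.7 -1738.2  -919.7]
top bowl 0.85 [134. 214.] [  45.1 -351.5  467.1]
top bowl 0.4 [259. 217.] [ -774.7 -1171.2  -352.7]
top grip 0.64 [249. 163.] [ -792.4 -1188.9  -370.4]
scene rocker_dot 0.48 [129. 210.] [2877.4 1605.5 2529.4]
scene blue_key_top 0.18 [106. 273.] [3016.3 1744.4 2668.3]
scene green_key_top 0.65 [190. 230.] [2353.  1081.1 2004.9]
scene lid_mid 0.57 [192. 229.] [2345.9 1074.  1997.8]
scene lid_hinge 0.68 [207. 263.] [2270.7  998.7 1922.6]
scene ink_green 0.79 [249. 212.] [2115.   843.1 1767. ]
scene ink_purple 0.83 [106. 272.] [3004.2 1732.3 2656.2]
scene amber_bottle 0.65 [107. 307.] [2818.8 1546.9 2470.7]
scene jar 0.43 [185. 203.] [2389.6 1117.7 2041.6]
scene bowl 0.86 [353. 176.] [1759.4  487.5 1411.4]
```

The rotation is given as roll/pitch/yaw, so I'll fix the helper.

```bash
sed -i "s/R=np.array(m\['rotation'\])/R=Rotation.from_euler('xyz',m['rotation']).as_matrix()/; 1i from scipy.spatial.transform import Rotation" h.py
python3 - <<'E'
from h import *
np.set_printoptions(precision=1,suppress=True)
for c in ['top','scene']:
    print(bot.camera_model(c))
    im,d=snap(c,c+'1'); np.save(c+'d.npy',d)
    for l in ['rocker_dot','blue_key_top','green_key_top','red_key_top','lid_mid','lid_hinge','cleaner','ink_green','ink_purple','amber_bottle','jar','grip']:
        for r in bot.spot_point(c,l)[:2]:
            print(c,l,round(r['conf'],2),np.round(r['point'],1),world(c,d,*r['point']))
    cv2.imwrite(f'pics/{c}1z.png',cv2.resize(im[100:300,200:450] if c=='top' else im[150:384,0:330],None,fx=2.4,fy=2.4,interpolation=cv2.INTER_CUBIC)[:600,:800,::-1])
E
```

```text
{'fx': 351.54690184931604, 'fy': 351.54690184931604, 'cx': 254.95015099905396, 'cy': 188.48766295738335, 'position': array([503.5, 106.9, 925.5]), 'rotation': array([-3. , -0. , -1.6])}
top rocker_dot 0.73 [382.3 228.4] [ 497.5 -189.8  111.9]
top blue_key_top 0.53 [300.5 224.3] [503.  -2. 106.]
top red_key_top 0.59 [353.9 217.3] [ 521.8 -126.   106.6]
top lid_mid 0.79 [345.2 153.8] [656.9 -88.3 176.2]
top lid_mid 0.45 [335.8 128. ] [ 763.1 -109.3   -0.5]
top lid_hinge 0.84 [333.6 131.4] [718.  -73.4 131.4]
top lid_hinge 0.42 [327.  187.2] [601.  -83.2  11.1]
top cleaner 0.57 [329.2 190.3] [593.  -89.   11.1]
top cleaner 0.16 [406.2 201.2] [ 565.4 -270.1   56.9]
top ink_green 0.45 [258.7 216.8] [518.3  95.3 108.3]
top ink_purple 0.72 [403.2 203.3] [ 561.1 -269.7   40.1]
top ink_purple 0.45 [327.1 220. ] [514.2 -63.5 107.4]
top amber_bottle 0.77 [404.5 165.6] [ 629.1 -204.5  203.5]
top jar 0.8 [317.8 258.3] [420.3 -53.6  44.8]
top grip 0.45 [248.8 162.4] [651.8 121.7  71.5]
{'fx': 379.76397940990086, 'fy': 379.76397940990086, 'cx': 252.5888585670059, 'cy': 193.81975580697028, 'position': array([1137.4, -134.5,  789.4]), 'rotation': array([-2.4,  0. ,  1.2])}
scene rocker_dot 0.41 [127.8 207.5] [ 388.6 -205.3   -0.2]
scene red_key_top 0.3 [103.6 306. ] [ 690.8 -290.1   52.9]
scene lid_mid 0.57 [189.5 228.3] [659.3 -82.7 178.7]
scene lid_hinge 0.78 [205.1 264. ] [719.8 -72.9 129.6]
scene cleaner 0.7 [182.5 199.7] [611.2 -79.8 213.7]
scene ink_green 0.75 [248.8 211.4] [656.1  46.4 171.1]
scene ink_purple 0.76 [105.4 271.9] [ 585.4 -283.2   19.2]
scene amber_bottle 0.73 [103.4 307.7] [ 691.9 -291.9   48.6]
scene amber_bottle 0.33 [104.1 273.2] [ 584.  -287.5   13.8]
scene jar 0.41 [182.7 200.3] [612.5 -79.8 213.2]
scene grip 0.64 [277.2 244. ] [669.5 113.2  34.2]
scene grip 0.34 [104.2 303.5] [ 690.  -286.8   60.2]
```

View pics/top1z.png

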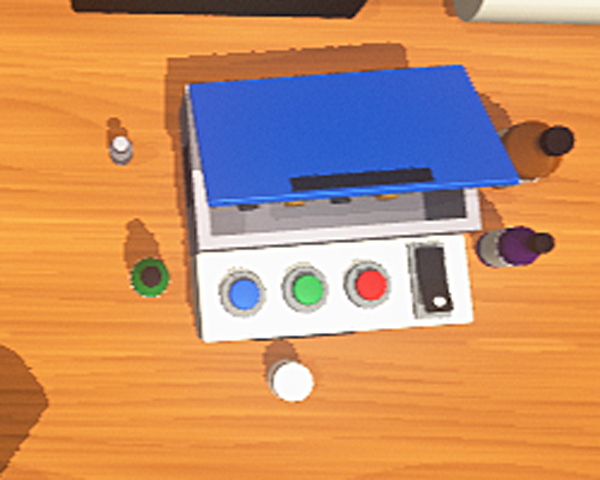

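View pics/scene1.png

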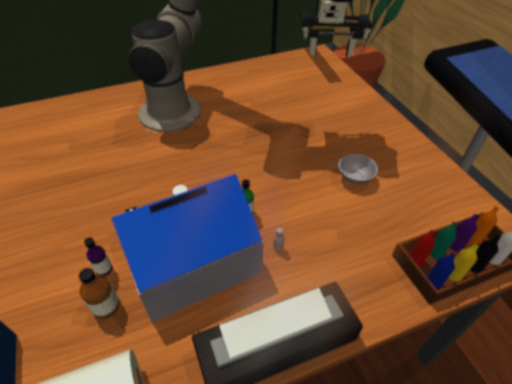

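View pics/top1.png

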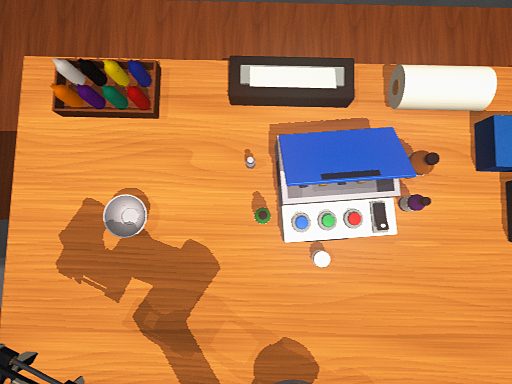

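The top view shows, from left to right on the deck: blue (~301,221), green (~328,220), red (~353,218) and the rocker (~380,216, dot ~383,225). The lid is open and the jar stands in front at (321,258). Next I'll fit the cleaner frame from colour blobs.

```bash
cat > fit.py <<'E'
from h import *
from scipy.optimize import least_squares
np.set_printoptions(precision=1,suppress=True)
im=cv2.imread('pics/top1.png'); d=np.load('topd.npy')
hsv=cv2.cvtColor(im,cv2.COLOR_BGR2HSV); H,S,V=[hsv[:,:,i].astype(int) for i in range(3)]
win=np.zeros(H.shape,bool); win[205:238,285:398]=1
P={}
for n,m in dict(blue=(H>100)&(H<125)&(S>130),green=(H>45)&(H<80)&(S>130),red=((H<6)|(H>174))&(S>150)).items():
    k,l,st,c=cv2.connectedComponentsWithStats((m&win).astype(np.uint8))
    i=1+np.argmax(st[1:,4]); u,v=c[i]
    P[n]=world('top',d,u,v,107); print(n,st[i],c[i],P[n],'depth:',world('top',d,u,v))
m=(V>190)&(S<60); w=np.zeros(H.shape,bool); w[216:232,374:389]=1
k,l,st,c=cv2.connectedComponentsWithStats((m&w).astype(np.uint8)); print(st[1:],c[1:],[world('top',d,*q,110) for q in c[1:]])
yl=dict(blue=93,green=31,red=-31)
def f(x): 
    c,s=np.cos(x[2]),np.sin(x[2])
    return np.concatenate([P[n][:2]-[x[0]-80*c-y*s,x[1]-80*s+y*c] for n,y in yl.items()])
r=least_squares(f,[600,-90,0]); print(r.x[:2],'yaw',round(r.x[2],4),'res',r.fun)
c,s=np.cos(r.x[2]),np.sin(r.x[2])
T=lambda x,y:np.array([r.x[0]+c*x-s*y,r.x[1]+s*x+c*y])
for n,x,y in [('blue',-80,93),('green',-80,31),('red',-80,-31),('rock',-80,-93),('dot',-80-22,-93),('lid60',61,0),('hinge',121,0)]: print(n,T(x,y))
E
python3 fit.py
```

```text
blue [296 217  12  12 115] [301.5 222.3] [507.6  -4.1 107. ] depth: [507.6  -4.  107.6]
green [322 215  12  12 110] [327.8 220.4] [513.4 -65.3 107. ] depth: [513.4 -65.2 107.3]
red [348 213  13  12 122] [354.2 218.4] [ 519.3 -126.7  107. ] depth: [ 519.4 -126.9  106.1]
[[386 216   3  10  17]
 [381 224   5   4  15]
 [374 227  15   5  32]] [[387.5 219.6]
 [382.7 225.3]
 [380.3 230. ]] [array([ 518. , -202.9,  110. ]), array([ 504.7, -191.4,  110. ]), array([ 493.7, -185.7,  110. ])]
[596.  -88.6] yaw 0.0958 res [ 0.1 -0.4 -0.   0.  -0.   0.4]
blue [507.5  -3.6]
green [513.4 -65.3]
red [ 519.4 -127.1]
rock [ 525.3 -188.8]
dot [ 503.4 -190.9]
lid60 [656.8 -82.7]
hinge [716.5 -77. ]
```

```bash
cat > go.py <<'E'
from h import *
import sys
np.set_printoptions(precision=3,suppress=True)
o=bot.get_obs(); R=Rotation.from_euler('xyz',o['tcp_rot']).as_matrix()
print('t',o['time'],'pos',o['tool_pos'],'F',o['contact_force'],'w',o['grip_width']); print(R)
yaw=0.0958; cy=np.array([-np.sin(yaw),np.cos(yaw),0])
for s in (1,-1):
    a=np.arctan2(R[:,2]@(s*cy),R[:,1]@(s*cy)); print('turn',a,'j6',o['joint_positions'][5])
if len(sys.argv)>1:
    t=np.array([float(x) for x in sys.argv[1:4]]); print('shift cm tool',R.T@(t-o['tool_pos'])/10)
E
python3 go.py 657 -83 300
```

```text
t 2.7 pos [221.149 476.195 226.752] F [ 0.421  0.177 -0.384] w 91.81933239054635
[[ 0.     0.421  0.907]
 [ 0.     0.907 -0.421]
 [-1.     0.     0.   ]]
turn -0.5306064059898536 j6 -0.14601056187447714
turn 2.6109862475999397 j6 -0.14601056187447714
shift cm tool [ -7.329 -32.356  63.085]
```

```bash
python3 -m handwheel '[[[-1.6,0,0,-0.106],[-1.6,0,0,-0.106],[-1.6,0,0,-0.106],[-1.6,0,0,-0.106],[-1.6,0,0,-0.106],[0,0,0,0]]]' 0; python3 go.py 657 -83 300
```

```text
time: 3.2
tool_pos: [221.8, 477.2, 309.9]
tcp_rot: [0.892, 1.565, 0.991]
contact_force: [0.2, 0.5, 0.1]
grip_width: 56.4
t 3.2 pos [221.754 477.187 309.86 ] F [0.158 0.475 0.08 ] w 56.422510498330595
[[ 0.003 -0.099  0.995]
 [ 0.005  0.995  0.099]
 [-1.     0.005  0.004]]
turn 0.0031793842369636023 j6 -0.6797190561896536
turn -3.1384132693528297 j6 -0.6797190561896536
shift cm tool [  0.851 -60.05   37.772]
```

```bash
python3 -m handwheel '[[[0,-3.3,2.1,0],[0,-3.3,2.1,0],[0,-3.3,2.1,0],[0,-3.3,2.1,0],[0,-3.3,2.1,0],[0,-3.3,2.1,0],[0,-3.3,2.1,0],[0,-3.3,2.1,0]]]'; python3 -m handwheel '[[[0,-3.3,2.1,0],[0,-3.3,2.1,0],[0,-3.3,2.1,0],[0,-3.3,2.1,0],[0,-3.3,2.1,0],[0,-3.3,2.1,0],[0,-3.3,2.1,0],[0,-3.3,2.1,0]]]';python3 go.py 657 -83 200
```

```text
time: 3.87
tool_pos: [414.0, 227.6, 305.9]
tcp_rot: [-3.108, 1.57, -3.016]
contact_force: [0.1, 0.3, -0.2]
grip_width: 3.3
time: 4.53
tool_pos: [606.5, -19.3, 305.5]
tcp_rot: [2.722, 1.57, 2.813]
contact_force: [1.5, 1.0, 0.4]
grip_width: 0.0
t 4.5333 pos [606.471 -19.265 305.514] F [1.48  1.019 0.42 ] w 0.01620440058711629
[[-0.001 -0.091  0.996]
 [ 0.     0.996  0.091]
 [-1.     0.    -0.001]]
turn -0.004580418788588661 j6 -1.8201275964849655
turn 3.1370122348012046 j6 -1.8201275964849655
shift cm tool [10.543 -6.812  4.463]
```

```bash
python3 -m handwheel '[[[0,-2.4,1.5,0],[0,-2.4,1.5,0],[0,-2.0,1.5,0],[2.5,0,0,0],[2.5,0,0,0],[2.5,0,0,0],[2,0,0,0],[0,0,0,0]]]'; python3 go.py 657 -83 132
```

```text
time: 5.2
tool_pos: [654.5, -80.4, 205.4]
tcp_rot: [2.794, 1.56, 2.886]
contact_force: [-0.7, -0.7, -0.2]
grip_width: 0.4
t 5.2 pos [654.509 -80.396 205.371] F [-0.665 -0.671 -0.23 ] w 0.35467649294108433
[[-0.01  -0.092  0.996]
 [ 0.003  0.996  0.092]
 [-1.     0.004 -0.01 ]]
turn -0.003974466625355607 j6 -1.9010614977726656
turn 3.1376181869644375 j6 -1.9010614977726656
shift cm tool [ 7.334 -0.308  0.296]
```

```bash
python3 -m handwheel '[[[1,0,0,0],[1,0,0,0],[1,0,0,0],[1,0,0,0],[0,0,0,0]]]'; python3 -m handwheel '[[[0.8,0,0,0],[0.8,0,0,0],[0.6,0,0,0],[0.5,0,0,0],[0,0,0,0],[0,0,0,0]]]';python3 go.py 657 -83 132
```

```text
time: 5.62
tool_pos: [656.6, -80.9, 170.0]
tcp_rot: [2.84, 1.569, 2.934]
contact_force: [-0.1, -1.2, -0.2]
grip_width: 0.5
time: 6.12
tool_pos: [656.9, -80.8, 144.0]
tcp_rot: [2.536, 1.57, 2.631]
contact_force: [0.0, -0.4, -0.8]
grip_width: 0.1
t 6.1167 pos [656.905 -80.809 143.967] F [ 0.033 -0.353 -0.801] w 0.11208088881461899
[[-0.001 -0.095  0.995]
 [ 0.     0.995  0.095]
 [-1.     0.001 -0.001]]
turn -0.0006865903501153971 j6 -1.9042171432145827
turn 3.1409060632396777 j6 -1.9042171432145827
shift cm tool [ 1.197 -0.22  -0.01 ]
```

```bash
python3 - <<'E'
from h import *
im,d=snap('scene','scene2'); im,d=snap('top','top2')
E
python3 go.py
```

```text
t 6.2167 pos [657.177 -80.815 144.56 ] F [ 0.877  0.121 -0.325] w 0.5667806341739892
[[ 0.    -0.095  0.995]
 [ 0.     0.995  0.095]
 [-1.     0.     0.   ]]
turn -0.0006073322396515042 j6 -1.9042177090256898
turn 3.1409853213501417 j6 -1.9042177090256898
```

View pics/scene2.png

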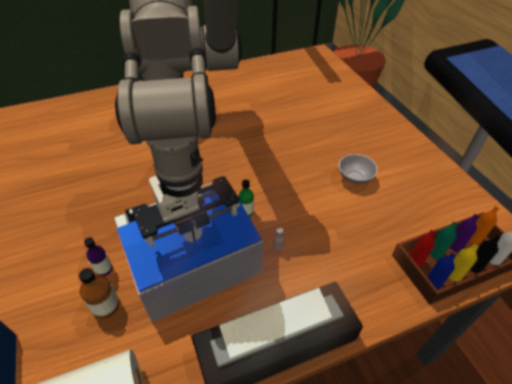

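The lid (its front edge now near (150–235, 190–220)) is coming down under the fingertips. I'll keep going down gently.

```bash
python3 -m handwheel '[[[0.5,0,0,0],[0.3,0,0,0],[0.2,0,0,0],[0,0,0,0],[0,0,0,0]]]'; python3 -m handwheel '[[[0.2,0,0,0],[0.1,0,0,0],[0,0,0,0]]]'
```

```text
time: 6.63
tool_pos: [657.1, -80.8, 134.4]
tcp_rot: [1.521, 1.57, 1.616]
contact_force: [0.3, -0.8, -0.2]
grip_width: 0.5
time: 6.88
tool_pos: [657.3, -80.8, 133.3]
tcp_rot: [-0.225, 1.569, -0.129]
contact_force: [-3.8, 1.0, 9.2]
grip_width: 0.7
```

```bash
python3 -m handwheel '[[[0.1,0,0,0],[0,0,0,0],[0,0,0,0]]]'; python3 -m handwheel '[[[-1,0,0,0],[-2,0,0,0],[-3,0,0,0],[-1.5,0,0,0],[0,0,0,0],[0,0,0,0]]]';python3 - <<'E'
from h import *
np.set_printoptions(precision=1,suppress=True)
im,d=snap('scene','scene3')
for q in [(150,238),(160,270),(230,245),(205,262),(175,212)]: print(q,world('scene',d,*q))
for r in bot.spot_point('scene','lid_mid'): print(r, world('scene',d,*r['point']))
E
python3 go.py 503.6 -191 150
```

```text
time: 7.13
tool_pos: [657.3, -80.8, 133.2]
tcp_rot: [-0.272, 1.569, -0.177]
contact_force: [-5.7, 1.4, 13.2]
grip_width: 0.4
time: 7.63
tool_pos: [657.5, -80.9, 206.4]
tcp_rot: [-0.216, 1.569, -0.121]
contact_force: [-0.4, -0.5, -0.7]
grip_width: 0.1
(150, 238) [ 618.6 -163.3  134. ]
(160, 270) [ 702.5 -160.2  133.3]
(230, 245) [697.7 -12.  134.2]
(205, 262) [716.8 -72.  132.1]
(175, 212) [ 696.2 -105.5  281.5]
{'point': [188.5, 232.8], 'conf': 0.82} [634.8 -84.  133.4]
t 7.7333 pos [656.461 -80.726 204.215] F [ 0.229 -0.942 -0.316] w 0.24478707138010017
[[-0.002 -0.095  0.995]
 [ 0.001  0.995  0.095]
 [-1.     0.001 -0.002]]
turn -0.0006015313740032431 j6 -1.9042426402542414
turn 3.14099112221579 j6 -1.9042426402542414
shift cm tool [  5.448  -9.53  -16.253]
```

View pics/scene3.png

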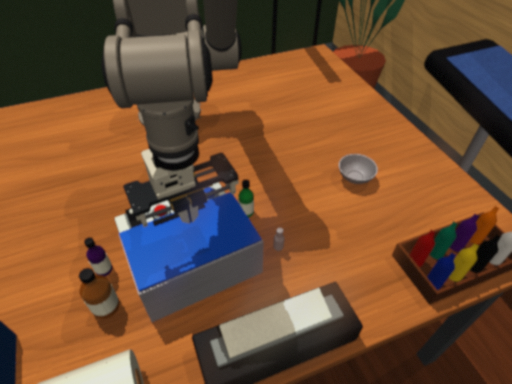

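The lid is level: depth reads 132–134 mm from near its front edge to the hinge, so it's shut. On to the rocker.

```bash
python3 -m handwheel '[[[0,-1.6,-2.7,0],[0,-1.6,-2.7,0],[0,-1.6,-2.7,0],[0,-1.6,-2.7,0],[0,-1.6,-2.7,0],[0,-1.5,-2.7,0],[0,0,0,0],[0,0,0,0]]]'; python3 - <<'E'
from h import *
im,d=snap('wrist','wrist4'); im,d=snap('top','top4')
E
python3 go.py 503.6 -191 125
```

```text
time: 8.4
tool_pos: [503.6, -191.4, 204.8]
tcp_rot: [2.392, 1.569, 2.485]
contact_force: [-0.9, -0.6, 0.3]
grip_width: 0.3
t 8.5 pos [ 505.098 -190.511  204.963] F [-0.556  0.3    0.754] w 0.470907607906431
[[-0.001 -0.095  0.995]
 [ 0.001  0.995  0.095]
 [-1.     0.001 -0.001]]
turn -0.0007441285290073793 j6 -2.169032344839404
turn 3.140848525060786 j6 -2.169032344839404
shift cm tool [ 7.996 -0.043 -0.149]
```

View pics/wrist4.png

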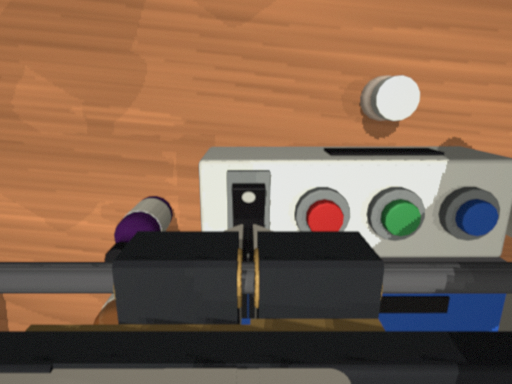

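View pics/top4.png

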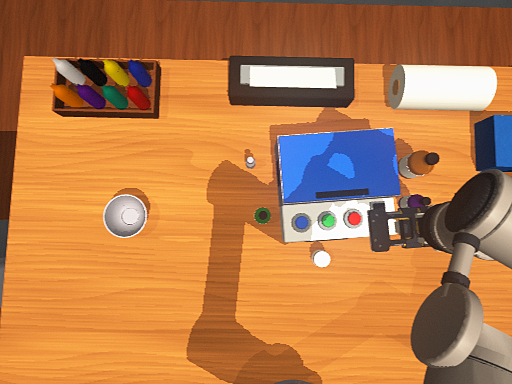

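The wrist picture shows the dot at (248,197), red at (325,216), green at (402,216), blue at (477,217), and the fingers in line with the rocker's column. I'll cross-check those positions.

```bash
python3 - <<'E'
from h import *
np.set_printoptions(precision=1,suppress=True)
for n,u,v,z in [('dot',248,197,110),('red',325,216,107),('green',402,216,107),('blue',477,217,107)]: print(n,world('wrist',None,u,v,z))
E
```

```text
dot [ 507.  -189.4  110. ]
red [ 517.8 -126.4  107. ]
green [512. -65. 107.]
blue [507.1  -4.9 107. ]
```

```bash
python3 -m handwheel '[[[2.5,0,-0.1,0],[2.5,0,0,0],[2,0,0,0],[1,0,0,0],[0,0,0,0],[0,0,0,0]]]'; python3 -m handwheel '[[[0.5,0,0,0],[0.5,0,0,0],[0.5,0,0,0],[0.4,0,0,0],[0.3,0,0,0],[0,0,0,0],[0,0,0,0]]]';python3 go.py 503.6 -191 101
```

```text
time: 9.0
tool_pos: [504.4, -190.5, 125.6]
tcp_rot: [2.212, 1.57, 2.308]
contact_force: [0.8, 0.9, 0.9]
grip_width: 0.2
time: 9.58
tool_pos: [504.0, -191.0, 103.5]
tcp_rot: [0.507, 1.57, 0.602]
contact_force: [-0.4, -0.2, -0.0]
grip_width: 0.6
t 9.5833 pos [ 504.003 -190.951  103.529] F [-0.366 -0.234 -0.032] w 0.5951713898290272
[[ 0.    -0.095  0.995]
 [ 0.     0.995  0.095]
 [-1.     0.     0.   ]]
turn -0.0008447023223065852 j6 -2.170687014796837
turn 3.1407479512674867 j6 -2.170687014796837
shift cm tool [ 0.253 -0.001 -0.041]
```

```bash
python3 -m handwheel '[[[0.2,0,0,0],[0.1,0,0,0],[0.1,0,0,0],[0,0,0,0],[0,0,0,0]]]'; python3 -m handwheel '[[[0.1,0,0,0],[0,0,0,0],[0,0,0,0]]]'
```

```text
time: 10.0
tool_pos: [504.1, -191.1, 101.1]
tcp_rot: [-0.633, 1.569, -0.537]
contact_force: [-4.6, 1.5, 11.8]
grip_width: 0.3
time: 10.25
tool_pos: [504.1, -191.1, 101.0]
tcp_rot: [-0.659, 1.569, -0.563]
contact_force: [-6.2, 1.2, 19.9]
grip_width: 0.1
```

```bash
python3 -m handwheel '[[[-0.5,0,0,0],[-1.5,0,0,0],[-2.5,0,0,0],[-2.5,0,0,0],[-2,0,0,0],[-0.7,0,0,0],[0,0,0,0],[0,0,0,0]]]'; python3 - <<'E'
from h import *
np.set_printoptions(precision=1,suppress=True)
im,d=snap('wrist','wrist5')
for q in [(248,197),(249,190),(249,205),(325,216),(402,216),(477,217)]: print(q,world('wrist',d,*q))
E
python3 go.py 507.5 -4 150
```

```text
time: 10.92
tool_pos: [503.6, -190.8, 194.9]
tcp_rot: [2.31, 1.57, 2.405]
contact_force: [-0.3, 0.1, -0.6]
grip_width: 0.4
(248, 197) [ 504.4 -189.5  101.6]
(249, 190) [ 498.7 -189.3  101.8]
(249, 205) [ 510.9 -188.1  101.2]
(325, 216) [ 512.2 -129.5  107.3]
(402, 216) [506.5 -70.9 107.6]
(477, 217) [501.9 -13.2 107.3]
t 10.9667 pos [ 503.256 -190.606  194.267] F [0.568 0.34  0.199] w 0.39706919101693927
[[-0.002 -0.095  0.995]
 [ 0.001  0.995  0.095]
 [-1.     0.001 -0.002]]
turn -0.0005714396112243331 j6 -2.1706579759782336
turn 3.141021213978569 j6 -2.1706579759782336
shift cm tool [ 4.448 18.53   2.204]
```

View pics/wrist5.png

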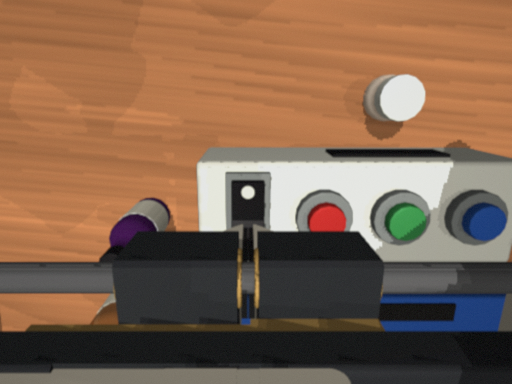

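The dot is now at (248,192) and the dotted wing is level at 101–102 mm, so the rocker is fully over. The keys still read 107 mm (out). Next is the blue key.

```bash
python3 -m handwheel '[[[0,3,0.3,0],[0,3,0.4,0],[0,3,0.4,0],[0,3,0.4,0],[0,3,0.4,0],[0,2,0.3,0],[0,1.5,0,0],[0,0,0,0]]]'; python3 -m handwheel '[[[2.5,0,0,0],[2.5,0,0,0],[1.5,0,0,0],[0.4,0,0,0],[0,0,0,0],[0,0,0,0]]]'; python3 go.py 507.5 -4 110
```

```text
time: 11.63
tool_pos: [507.0, -2.0, 194.0]
tcp_rot: [2.622, 1.567, 2.721]
contact_force: [-1.0, 0.8, -0.2]
grip_width: 0.3
time: 12.13
tool_pos: [508.3, -5.2, 126.8]
tcp_rot: [2.828, 1.571, 2.922]
contact_force: [-0.1, -0.7, 0.2]
grip_width: 0.7
t 12.1333 pos [508.34   -5.217 126.771] F [-0.055 -0.673  0.156] w 0.6842040912952541
[[-0.    -0.095  0.996]
 [ 0.     0.996  0.095]
 [-1.     0.    -0.   ]]
turn -0.0011461215431911548 j6 -1.8265868838605994
turn 3.140446532046602 j6 -1.8265868838605994
shift cm tool [ 1.677  0.129 -0.072]
```

```bash
python3 -m handwheel '[[[0.8,0.1,-0.1,0],[0.6,0,0,0],[0.4,0,0,0],[0.3,0,0,0],[0.3,0,0,0],[0.2,0,0,0],[0,0,0,0],[0,0,0,0]]]'; python3 -m handwheel '[[[0.1,0,0,0],[0.1,0,0,0],[0,0,0,0],[0,0,0,0]]]'
```

```text
time: 12.8
tool_pos: [507.0, -3.8, 101.2]
tcp_rot: [-0.607, 1.571, -0.512]
contact_force: [-3.0, 1.2, 5.4]
grip_width: -0.1
time: 13.13
tool_pos: [507.0, -3.8, 100.8]
tcp_rot: [-0.386, 1.57, -0.29]
contact_force: [-7.8, 1.0, 19.8]
grip_width: 0.5
```

```bash
python3 -m handwheel '[[[-0.5,0,0,0],[-1.5,0,0,0],[-2.5,0,0,0],[-2.5,0,0,0],[-2,0,0,0],[-0.7,0,0,0],[0,0,0,0],[0,0,0,0]]]'; python3 - <<'E'
from h import *
np.set_printoptions(precision=1,suppress=True)
im,d=snap('wrist','wrist6'); np.save('w6.npy',d)
for n,p in dict(blue=(507.5,-4,101),green=(513,-65,107),red=(519,-127,107),dot=(504,-191,101)).items():
    m=bot.camera_model('wrist');R=Rotation.from_euler('xyz',m['rotation']).as_matrix()
    q=R.T@(np.array(p)-m['position']); u=m['cx']+m['fx']*q[0]/q[2]; v=m['cy']+m['fy']*q[1]/q[2]
    print(n,u,v,world('wrist',d,u,v-8) if 0<u<512 else None)
E
python3 go.py 513.2 -65.2 150
```

```text
time: 13.8
tool_pos: [506.8, -3.7, 195.0]
tcp_rot: [2.612, 1.57, 2.707]
contact_force: [0.3, 0.2, -0.7]
grip_width: 0.6
blue 246.30936612511286 196.57880134530507 [501.   -4.6 101.3]
green 165.231336322454 198.3745835847392 [506.7 -65.2 107.1]
red 82.74245589341984 198.46917976594065 [ 512.6 -126.7  107.2]
dot 0.4367172424736907 169.54119308211534 [ 497.6 -190.   101.6]
t 13.85 pos [506.394  -3.682 194.38 ] F [-0.8   -1.494 -0.1  ] w 0.008670838321250481
[[-0.002 -0.095  0.995]
 [ 0.     0.995  0.095]
 [-1.     0.001 -0.002]]
turn -0.0006098966593437453 j6 -1.8248358880522237
turn 3.1409827569304496 j6 -1.8248358880522237
shift cm tool [ 4.434 -6.191  0.101]
```

View pics/wrist6.png

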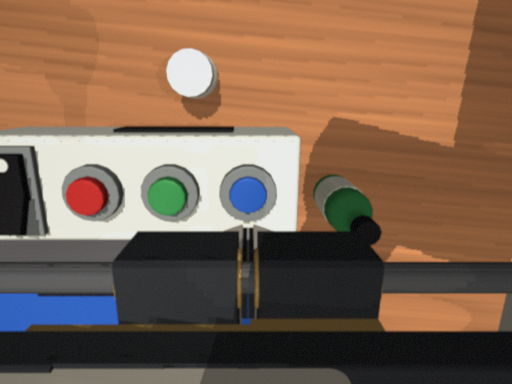

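Blue at (247,195) is in (101.3 mm), green at (167,196) and red at (86,196) are out (107 mm), and the rocker is still over. Now the green key.

```bash
python3 -m handwheel '[[[0,-1.2,0.1,0],[0,-2,0,0],[0,-2,0,0],[0,-1,0,0],[0,0,0,0],[0,0,0,0]]]'; python3 -m handwheel '[[[2.5,0,0,0],[2.5,0,0,0],[1.5,0,0,0],[0.9,0,0,0],[0,0,0,0],[0,0,0,0]]]'; python3 go.py 513.2 -65.2 110
```

```text
time: 14.35
tool_pos: [513.6, -65.8, 194.9]
tcp_rot: [2.509, 1.569, 2.602]
contact_force: [-0.5, 0.9, -0.9]
grip_width: 0.7
time: 14.85
tool_pos: [514.1, -64.9, 121.9]
tcp_rot: [2.019, 1.571, 2.114]
contact_force: [-0.2, -0.8, 0.6]
grip_width: 0.6
t 14.85 pos [514.086 -64.944 121.88 ] F [-0.182 -0.835  0.648] w 0.6090587434868268
[[-0.    -0.096  0.995]
 [ 0.     0.995  0.096]
 [-1.     0.    -0.   ]]
turn 1.9851070578815372e-05 j6 -1.940510784255344
turn -3.1415728025192142 j6 -1.940510784255344
shift cm tool [ 1.188 -0.017 -0.09 ]
```

```bash
python3 -m handwheel '[[[0.5,0,-0.1,0],[0.4,0,0,0],[0.1,0,0,0],[0,0,0,0]]]'; python3 -m handwheel '[[[0.7,0,0,0],[0.6,0,0,0],[0,0,0,0],[0,0,0,0],[0,0,0,0],[0,0,0,0],[0,0,0,0],[0,0,0,0]]]'; python3 -m handwheel '[[[-1,0,0,0],[-2,0,0,0],[-2.5,0,0,0],[-2.5,0,0,0],[-2,0,0,0],[-0.7,0,0,0],[0,0,0,0],[0,0,0,0]]]'
```

```text
time: 15.18
tool_pos: [512.9, -65.5, 111.8]
tcp_rot: [0.515, 1.571, 0.61]
contact_force: [0.1, -0.4, -0.7]
grip_width: 0.5
time: 15.85
tool_pos: [514.0, -65.8, 100.9]
tcp_rot: [-0.354, 1.567, -0.259]
contact_force: [-4.1, 1.0, 20.5]
grip_width: 0.1
time: 16.52
tool_pos: [512.6, -65.5, 204.7]
tcp_rot: [2.723, 1.57, 2.819]
contact_force: [-0.6, -0.3, -0.3]
grip_width: 0.4
```

```bash
python3 -m handwheel '[[[-2,0,0,0],[-2,0,0,0],[-2,0,0,0],[0,0,0,0],[0,0,0,0]]]'; python3 - <<'E'
from h import *
np.set_printoptions(precision=1,suppress=True)
im,d=snap('wrist','wrist7')
m=bot.camera_model('wrist');R=Rotation.from_euler('xyz',m['rotation']).as_matrix()
for n,p in dict(blue=(507.5,-4,101),green=(513,-65,107),red=(519,-127,107),dot=(504,-191,101)).items():
    q=R.T@(np.array(p)-m['position']); u=m['cx']+m['fx']*q[0]/q[2]; v=m['cy']+m['fy']*q[1]/q[2]
    print(n,u,v,world('wrist',d,u,v-4) if 0<u<512 else None)
im,d=snap('scene','scene7'); im2,d2=snap('top','top7')
for q in [(150,238),(160,270),(230,245)]: print(q,world('scene',d,*q))
for l in ['ink_green','ink_purple','amber_bottle','grip','jar','bowl']:
    print(l,[(r['conf'],np.round(r['point'])) for r in bot.spot_point('top',l)[:1]])
E
```

```text
time: 16.93
tool_pos: [512.8, -65.5, 264.6]
tcp_rot: [2.697, 1.57, 2.792]
contact_force: [1.1, 0.2, -0.1]
grip_width: 0.3
blue 310.2196356122108 176.67208596115805 [503.4  -4.7 101.8]
green 247.1333615043654 177.73406982212137 [509.3 -65.4 106.3]
red 181.759447347079 177.81371250632478 [ 514.9 -127.1  107.7]
dot 116.44583980057024 154.89715871146768 [ 500.  -190.7  101.7]
(150, 238) [ 618.8 -163.2  134.3]
(160, 270) [ 703.3 -160.1  134.5]
(230, 245) [698.3 -12.1 135.1]
ink_green [(0.49, array([260., 218.]))]
ink_purple [(0.48, array([249., 166.]))]
amber_bottle [(0.63, array([402., 164.]))]
grip [(0.59, array([247., 165.]))]
jar [(0.67, array([316., 256.]))]
bowl [(0.62, array([128., 214.]))]
```

View pics/top7.png

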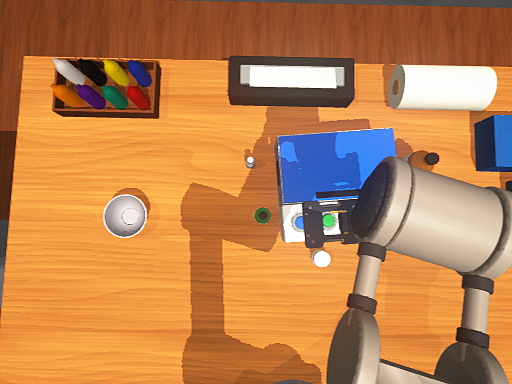

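View pics/wrist7.png

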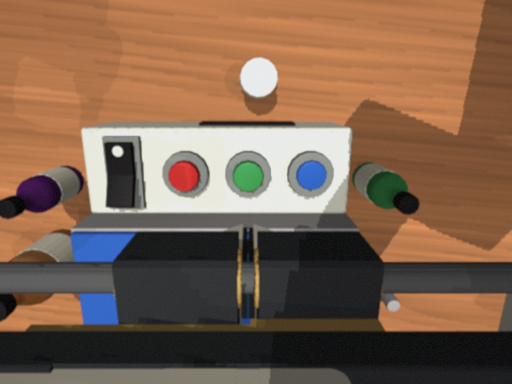

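View pics/scene7.png

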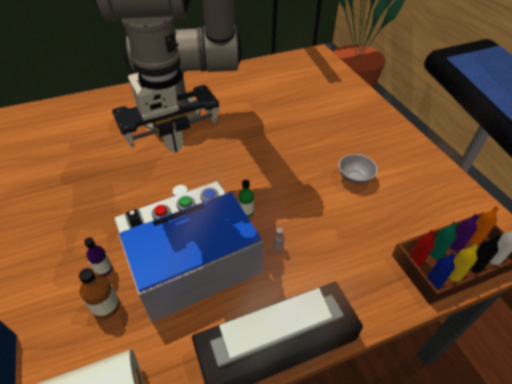

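The pictures show the lid shut, the rocker over (dot (118,152) in the wrist view), blue in (311,175), green (248,176) and red (184,176) out. Every bottle, the jar, grip and bowl stand where they were, and the arm touches nothing.

```bash
python3 -c "
from plant import bot
print(bot.close_job())"
```

```text
the job is handed in; nothing more can be done
None
```

I ran the whole start sequence in the order asked and handed the job in at about 17.5 s on the robot's clock. The hand-in gives no verdict, so the results below are my own measurements.

| Step | While pressing (force is the upward push on the tool) | Last check |
|---|---|---|
| Lid pushed shut | Stop met at 133.2 mm, 13 N | Top face level at 134–135 mm |
| Rocker, dotted end | Down to 101.0 mm, 20 N | Dotted wing level at about 101.7 mm |
| Blue key | Down to 100.8 mm, 20 N | Stayed in, 101.8 mm |
| Green key | Held at 100.9 mm, 20 N, for about half a second | Back out, 106.3 mm |
| Red key | Not touched | Still out, 107.7 mm |

- **Green key hold:** I worked out the half second from the move timing. It wasn't measured directly.
- **Loose things:** in the last pictures the bottles, jar, bowl and grip all stand where they did at the start, and the arm was clear of everything.
- **Disagreeing check:** on the last top picture the network put the purple ink bottle where the grip is. The arm hid the bottle in that view, and the wrist and scene pictures show it standing in its place.

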